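Load the leaning tape spindle and click its retaining sleeve home

TASK

Load the tape stand: slide the small paper tape roll onto the leaning spindle until it lies flush on the flange, then slide the metal sleeve on after it, pushing it past the two sprung balls until it clicks and sits flush against the roll. Let go of both and leave the other things on the desk where they are.

Things in the scene. Friction and masses are not known exactly. Their poses are not given: they have to be found in the camera images.
- spindle: Steel rod, 16 mm thick, on the grey stand. Origin: centre of the upper face of its flange (dark disc, 48 mm across, 7 mm thick), 85 mm above the desk. z runs along the rod to its free end and leans 35 degrees from vertical, roughly to the robot's left; y is level. From z = 92 mm the rod tapers to 6 mm thick at its end, z = 104 mm. Sprung balls at z = 81.5 mm on its +y and -y sides stand out 3.5 mm.
- roll_center (a point): Centre (half-way up, on the axis) of the loose small roll of white paper tape with cardboard core: 58 mm outside, 36 mm high, bore 25 mm, about 0.12 kg. Lies flat on the desk, z along the bore, left or right of the stand; either end may go first. It passes the balls freely. Flush on the flange, this point is at spindle z = 18 mm.
- sleeve_center (a point): Centre (half-way up, on the axis) of the loose aluminium sleeve, a tube 36 mm outside, 40 mm long, bore 19 mm, about 0.09 kg. Stands on end on the desk, z along the bore, on the other side of the stand from the roll; either end may go first. It meets the balls with its centre at spindle z = 105 mm; flush on the seated roll its centre is at z = 56 mm, the balls out behind it with 1.5 mm play.
- stand: Grey stand that carries the spindle, bolted to the desk. Origin: centre of the underside of its base plate, 170 (x) x 110 (y) x 12 mm. The spindle's origin lies at x = -35 mm, z = 85 mm in this frame; the spindle leans to -x. Drawer towers about 0.4 m high stand behind it (beyond x = 0.7 m) and at the far left (y beyond 0.33 m, x beyond 0.5 m).
- ball_left (a joint): How far the sprung ball (10 mm) on the spindle's +y side is pressed in, m: 0 = fully out, about 0.002 while the sleeve is over it. Pushing the sleeve in over both balls takes roughly 7 to 14 N along the rod.
- ball_right (a joint): The same for the ball on the spindle's -y side.
- stapler: Bystander: red and black stapler, 47 x 138 x 47 mm, left of the stand. Origin under its centre.
- tape_measure: Bystander: yellow tape measure, 60 x 64 x 57 mm, near the desk's front edge. Origin under its centre.
- kraft_roll: Bystander: large brown roll of packing tape, 100 mm diameter, 48 mm high, far left of the stand. Not the roll to be loaded. Origin under its centre.
- stone_cup: Bystander: beige stoneware cup, 68 mm diameter, 82 mm high, right of the stand. Origin under its centre.
- glue_stick: Bystander: upright glue stick, 32 mm diameter, 104 mm high, right of the stand. Origin under its centre.
Mind the look-alikes: they are no part of the job. Of the things shaped like the part that bears sleeve_center, the aluminium one is meant.

How it is judged (in metres and radians):
On the way, in this order (a step that is already met when the one before it is completed fails the run):
1. the paper tape roll lies flush on the spindle's flange (z of roll_center in the frame of spindle between 0.016 and 0.02 m and x of roll_center in the frame of spindle between -0.009 and 0.009 m and y of roll_center in the frame of spindle between -0.009 and 0.009 m and angle between the z axis of roll_center and the z axis of spindle, either way round below 0.12 rad), for 0.2 s.
2. the sleeve has passed the balls, which are out again behind it, and is flush against the roll (z of sleeve_center in the frame of spindle between 0.0535 and 0.0585 m and x of sleeve_center in the frame of spindle between -0.004 and 0.004 m and y of sleeve_center in the frame of spindle between -0.004 and 0.004 m and angle between the z axis of sleeve_center and the z axis of spindle, either way round below 0.12 rad and value of joint each of ball_left, ball_right below 0.001 m), for 0.2 s.
At the end, for the whole second after the job is handed in: The roll is flush on the flange (centre 18 mm along the spindle, within 2 mm; within 9 mm of the axis) and the sleeve flush on the roll (centre at 56 mm, within 2.5 mm; within 4 mm of the axis), both within 0.12 rad of the spindle's direction; both balls are out again (in by less than 1 mm) (all of step 1 and all of step 2); the robot touches nothing.
It fails at once if the stapler is pushed more than 40 mm from its place (distance of stapler from where it was at the start of the episode above 0.04 m).
It fails at once if the tape measure is pushed more than 40 mm from its place (distance of tape_measure from where it was at the start of the episode above 0.04 m).
It fails at once if the kraft roll is pushed more than 40 mm from its place (distance of kraft_roll from where it was at the start of the episode above 0.04 m).
It fails at once if the stone cup is pushed more than 40 mm from its place (distance of stone_cup from where it was at the start of the episode above 0.04 m).
It fails at once if the glue stick is pushed more than 40 mm from its place (distance of glue_stick from where it was at the start of the episode above 0.04 m).
It also fails if it takes over 72 s, if anything falls off the work surface, if the arm or the gripper's body presses on something with over 40 N, if the wrist force passes 120 N, or if a joint passes its speed limit or range.

ROBOT

A 6-joint arm with a two-finger parallel gripper is mounted at the origin on a cart in front of the work surface, level with it; the furniture and walls round the work are solid. World frame = base frame: x ahead of the robot, y to its left, z up, the work surface at z = 0. Lengths are in m, angles in degrees, forces in N, time in s.
With the tool pointing down it reaches from about 0.4 to 0.825 m from the base axis. Payload 7 kg.
Tool frame: the origin (TCP) lies at the centre of the arm's flange, where the gripper is bolted on; the fingertips stand 178 mm ahead of it and the grasp point (between the pads) lies 159 mm ahead of it (tip_reach is the distance from the TCP to the fingertips, in m); z points along the fingers, y is the line along which they close (so a half turn about z gives the same grasp; the last joint's range is limited). The gripper opens to 88 mm and grips with 3 to 60 N. Pads are 19 mm wide; open, the fingers measure 130 mm over their backs; the gripper's body (78 mm by 193 mm) begins 47 mm behind the grasp point.
Start: joints at [-55.972, 20.546, 0.682, 0, -70.136, -16.507], TCP at [0.203, -0.644, 0.405] pointing down, gripper open.
Joint ranges: [-176.03, 176.03], [-82.01, 121.73], [-58.28, 71.71], [-173.87, 95.51], [-174.79, -0.11], [-173.66, 173.66]. Speed limits (degrees/s): [136.94, 136.94, 172.46, 180, 180, 180].

INTERFACE

Orientations are given as [roll, pitch, yaw] about the fixed x, y, z axes, in that order (R = Rz(yaw) Ry(pitch) Rx(roll)).
In Python, from plant import * gives the robot as it stands.
- The arm moves only by the shell command python3 -m handwheel 'ROWS'. ROWS is JSON, a list of rows, each a list of 7 numbers: the opening, from -1 (shut) to 1 (fully open), then the shift along the tool's x, y, z as a fraction of full scale, then the turn, a rotation vector about the tool's x, y, z as a fraction of full scale. A call has 1 to 5 rows; each row shifts and turns the commanded pose from where the row before left it, along the tool's axes as they then stand; what a row does not reach is not made up. Full scale, the value 1, is 0.025 m for a shift and 6 degrees for a turn. A row lasts 1/8 s, in which the tool goes at most 62.5 mm and 10.7 degrees, less where a joint would pass 70% of its speed; a pose out of reach is approached as far as the arm can. A call with a number of a shift or a turn outside -1 to 1 is refused whole. A call with a gripper value outside its range is refused whole. The fingers move at their own pace and stop on an object; the grip force is fixed at half the most. Time passes only in rows, so rows that do not move let the fingers close. It gives the time, the measured TCP pose, the force, the opening and the grip force at its end, in the units of the state.
- get_obs(): the state, without advancing time (a new reading comes with each control period).
- snapshot(name): name is "side" or "top" or "wrist"; returns a dict with "color" (420x560x3 uint8, red, green, blue), "fx", "fy", "cx", "cy" (pixels), "R" (3x3) and "t" (3): a world point X has camera coordinates R X + t; the wrist camera has in their place "tool_from_camera" (4x4, takes a point from camera to tool coordinates, whose origin is the TCP and whose axes are the flange's). Camera axes: x right, y down, z forward; pixel columns grow to the right and rows downward; lengths in m; the calibration is good to about 2 mm. A picture is of the moment at which its call begins: read the wrist's pose just before it. There is no depth.
- close_job(): hands the job in; it is judged then, once.
The state is a dict: "clock": time; "joint_pos": joint angles; "qvel": joint speeds; "tau": joint torques, N m; "tool_pos": TCP position; "orientation": TCP orientation; "force": force on the tool from outside, world axes, zero at the start; "moment": the same for the moment, N m; "opening": finger opening in m; "gripper_force": force on a finger pad.
Only numpy, scipy, OpenCV 4.12 (cv2) and the standard library are available. Lean on these libraries where they do the work, as an engineer would, in place of code of your own. Each camera call takes 0.05 s, during which the arm holds its last target. There are 200 camera calls.

## Working session

There is one attempt and no reset: what is moved stays moved. The work goes in short steps, Python scripts to look and compute and a shell command to move; the robot and the scene stay as the last step left them, time stands still between calls to the robot, and variables do not carry over. Pictures are saved under pics/ and viewed, at most 13 in all, crops included, and the job is handed in when it is done.

```bash
ls; mkdir -p pics; python3 - <<'E'
from plant import *
import cv2,numpy as np
o=get_obs();print(o)
for n in("side","top"):
    s=snapshot(n);cv2.imwrite(f"pics/{n}0.png",s["color"][:,:,::-1]);print(n,s["fx"],s["cx"],s["cy"],np.round(s["R"],3).tolist(),np.round(s["t"],3).tolist())
s=snapshot("wrist");print(s["tool_from_camera"],s["fx"])
E
```

```text
pics
{'clock': 0.0, 'joint_pos': array([-5.59731978e+01,  2.05929204e+01,  6.32599646e-01, -2.06820573e-02,
       -7.01352839e+01, -1.65059540e+01]), 'qvel': array([-0.00167978, -0.07657261, -0.01839599, -0.05370269, -0.04973238,
       -0.00141206]), 'tau': array([-4.32962734e-04, -5.82717025e+01,  2.93055689e+01,  6.99732721e+00,
        6.94759452e-03, -1.13790884e-04]), 'tool_pos': array([ 0.20314142, -0.6435012 ,  0.40369498]), 'orientation': array([ 1.79902811e+02, -8.52448016e-03, -1.62486189e+02]), 'force': array([-0.33496165, -0.52010784,  0.23928646]), 'moment': array([-0.04757737, -0.00291611,  0.03646644]), 'gripper_force': 0.0, 'opening': 0.08781807893762478}
side 397.5125449247509 286.18503263012434 212.3460828977776 [[-0.955, -0.295, -0.001], [-0.182, 0.59, -0.787], [0.233, -0.752, -0.617]] [0.481, 0.226, 0.921]
top 522.1898323991553 276.57375763238747 214.80160644085962 [[0.011, -1.0, -0.005], [-0.982, -0.01, -0.19], [0.19, 0.007, -0.982]] [-0.066, 0.538, 1.589]
[[-2.97922766e-04 -9.65597956e-01 -2.60039416e-01  6.96330719e-02]
 [ 9.99999946e-01 -3.24429618e-04  5.90134604e-05 -5.42897953e-04]
 [-1.41347765e-04 -2.60039385e-01  9.65598000e-01  2.04608838e-02]
 [ 0.00000000e+00  0.00000000e+00  0.00000000e+00  1.00000000e+00]] 362.9109384148123
```

View pics/top0.png

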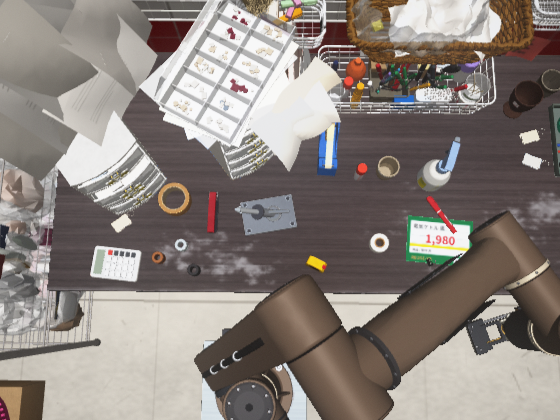

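View pics/side0.png

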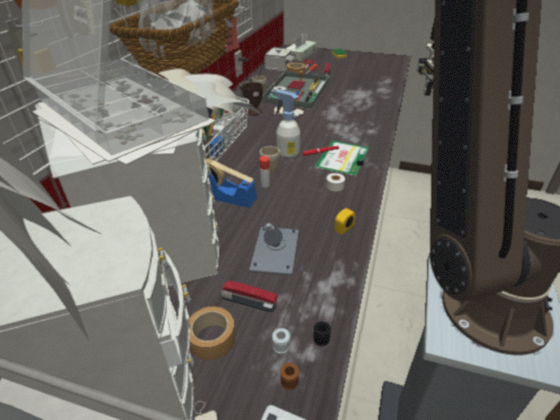

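Top view: the white paper tape roll is at (380,242), and the only other roll is the brown kraft one at (174,198). There are three sleeve candidates: silver (181,244), copper/brown (158,257) and black (195,270). I choose the silver one. The stand is at (266,214), with the spindle tip near (238,208). Next I check this in a crop and measure.

```bash
cat > h.py <<'E'
from plant import *
import cv2,numpy as np
from scipy.spatial.transform import Rotation as Ro
def cam(n):
    if n=="wrist":
        o=get_obs();s=snapshot(n)
        T=np.eye(4);T[:3,:3]=Ro.from_euler("xyz",o["orientation"],degrees=True).as_matrix();T[:3,3]=o["tool_pos"]
        M=np.linalg.inv(T@s["tool_from_camera"]);s["R"],s["t"]=M[:3,:3],M[:3,3]
    else: s=snapshot(n)
    s["R"]=np.array(s["R"]);s["t"]=np.array(s["t"]);return s
def ray(s,p):
    d=s["R"].T@np.array([(p[0]-s["cx"])/s["fx"],(p[1]-s["cy"])/s["fy"],1]);return -s["R"].T@s["t"],d/np.linalg.norm(d)
def onz(s,p,z):
    c,d=ray(s,p);return c+d*(z-c[2])/d[2]
def proj(s,X):
    v=s["R"]@np.array(X)+s["t"];return np.array([s["fx"]*v[0]/v[2]+s["cx"],s["fy"]*v[1]/v[2]+s["cy"]])
def tri(a,b):
    A=np.zeros((3,3));B=np.zeros(3)
    for c,d in(a,b):
        P=np.eye(3)-np.outer(d,d);A+=P;B+=P@c
    return np.linalg.solve(A,B)
E
python3 - <<'E'
from h import *
s=cam("top");im=s["color"][:,:,::-1]
c=cv2.resize(im[185:285,145:405],None,fx=3,fy=3,interpolation=cv2.INTER_CUBIC)
d=cam("side");j=d["color"][:,:,::-1]
e=cv2.resize(j[160:400,180:380],(500,600),interpolation=cv2.INTER_CUBIC)[160:]
cv2.imwrite("pics/c1.png",np.hstack([cv2.resize(np.vstack([c,np.zeros((140,780,3),np.uint8)]),(0,0),fx=1,fy=1)]))
cv2.imwrite("pics/c2.png",e)
for n,p,z in(("roll",(380,242),.036),("sleeve",(181,244),.04),("flange",(259,211),.085),("kraft",(174,198),.048),("stapler",(212,211),.047),("measure",(317,263),.057),("base",(268,214),.012)):print(n,onz(s,p,z).round(3))
hsv=cv2.cvtColor(im,cv2.COLOR_BGR2HSV)
def blobs(m,x0,x1,y0,y1,z):
    k=np.zeros_like(m);k[y0:y1,x0:x1]=m[y0:y1,x0:x1]
    for q in cv2.findContours(k,cv2.RETR_EXTERNAL,cv2.CHAIN_APPROX_NONE)[0]:
        if cv2.contourArea(q)>40:
            r=cv2.minAreaRect(q);print(r,[onz(s,p,z).round(4).tolist() for p in [r[0],*cv2.boxPoints(r)]])
m=((hsv[...,2]>130)&(hsv[...,1]<70)).astype(np.uint8)*255
print("roll");blobs(m,365,395,228,258,.036);print("sl");blobs(m,170,190,235,253,.04)
m=((hsv[...,2]>85)&(hsv[...,1]<70)).astype(np.uint8)*255
print("base");blobs(m,225,305,185,245,.012)
E
```

```text
roll [ 0.458 -0.386  0.036]
sleeve [0.444 0.238 0.04 ]
flange [ 0.543 -0.006  0.085]
kraft [0.59  0.265 0.048]
stapler [0.549 0.144 0.047]
measure [ 0.388 -0.186  0.057]
base [ 0.548 -0.032  0.012]
roll
((379.0, 242.5), (19.0, 18.0), 90.0) [[0.4563, -0.3823, 0.036], [0.4861, -0.3548, 0.036], [0.4867, -0.4114, 0.036], [0.4266, -0.4096, 0.036], [0.426, -0.3535, 0.036]]
sl
((180.5, 244.5), (11.0, 11.0), 90.0) [[0.4428, 0.2395, 0.04], [0.46, 0.2576, 0.04], [0.4603, 0.2231, 0.04], [0.4257, 0.2215, 0.04], [0.4253, 0.2559, 0.04]]
base
((266.9454345703125, 213.42144775390625), (38.27986145019531, 81.60843658447266), 78.40782928466797) [[0.5502, -0.029, 0.012], [0.5835, 0.1132, 0.012], [0.6407, -0.1451, 0.012], [0.5172, -0.17, 0.012], [0.4615, 0.0849, 0.012]]
((264.5, 188.5), (7.0, 79.0), 90.0) [[0.6327, -0.0198, 0.012], [0.6431, 0.109, 0.012], [0.6457, -0.1481, 0.012], [0.6223, -0.1481, 0.012], [0.6197, 0.1083, 0.012]]
```

View pics/c1.png

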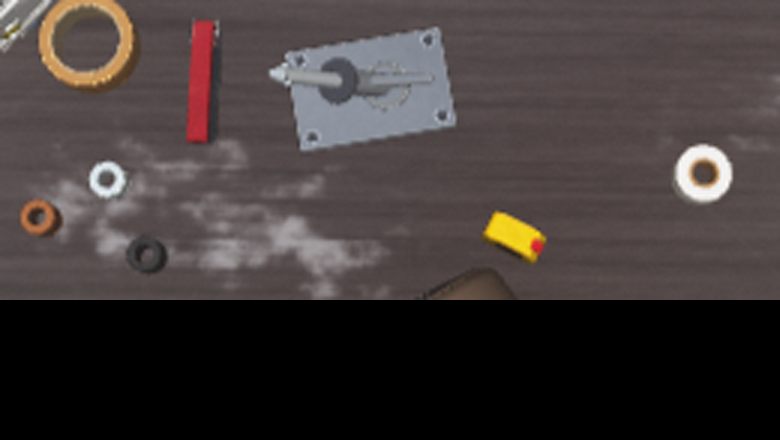

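The crop confirms the silver sleeve at (107,180), between the copper (38,217) and black (147,255) look-alikes. The white roll with the cardboard core is at (703,174). Now I look at the side crop for the spindle.

```bash
python3 - <<'E'
from h import *
d=cam("side");j=d["color"][:,:,::-1]
s=cam("top");i=s["color"][:,:,::-1]
a=cv2.resize(j[215:275,245:305],(400,400),interpolation=cv2.INTER_CUBIC)
b=cv2.resize(i[185:245,225:285],(400,400),interpolation=cv2.INTER_CUBIC)
cv2.imwrite("pics/c3.png",np.hstack([a,b]))
f=lambda c:(145+c[0]/3-.33,185+c[1]/3-.33)
P=[onz(s,f(c),.012) for c in[(286,53),(439,28),(456,124),(302,150)]]
c=np.mean(P,0);x=(P[1]-P[0]+P[2]-P[3])[:2];y=(P[0]-P[3]+P[1]-P[2])[:2]
print(c,np.linalg.norm(x)/2,np.linalg.norm(y)/2,np.degrees(np.arctan2(x[1],x[0])),np.degrees(np.arctan2(y[1],y[0])))
ya=np.arctan2(x[1],x[0]);ux=np.array([np.cos(ya),np.sin(ya),0])
O=np.array([*c[:2],0])-.035*ux+[0,0,.085];ax=-ux*np.sin(np.radians(35))+[0,0,np.cos(np.radians(35))];T=O+.104*ax
print("O",O,"tip",T)
for q in(s,d):print(proj(q,O),proj(q,T))
E
```

```text
[ 0.54789009 -0.03328224  0.012     ] 0.16692233174692886 0.10701579215657654 -79.79671796649237 10.346716829253337
O [0.54169015 0.00116426 0.085     ] tip [0.53112334 0.05987284 0.17019181]
[256.56865418 211.48064775] [235.13079591 209.09667095]
[271.46784563 236.80199612] [266.59627337 225.97594042]
```

View pics/c3.png

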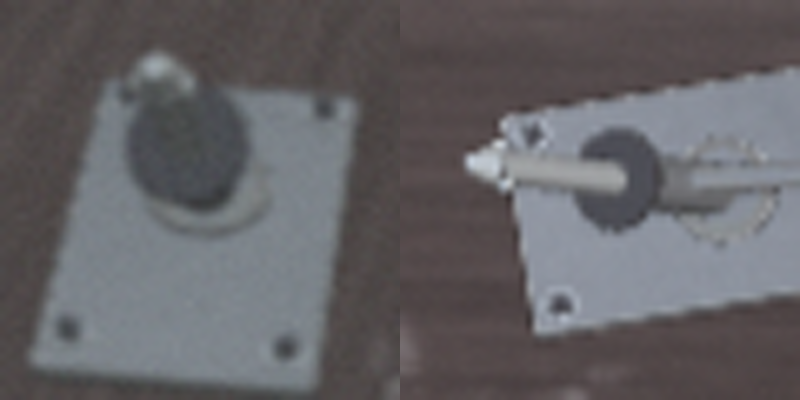

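The side crop shows the rod tip at about (268,225) and the top crop shows it at (235.5,209.5). Both agree to within about 2 px with the stand pose from the base corners. I start moving towards a point above the paper roll.

```bash
cat > d.py <<'E'
# usage: d.py roll pitch yaw x y z : remaining shift (in present tool axes) and turn, in row units
import sys;from h import *
def delta(rpy,p):
    o=get_obs();R=Ro.from_euler("xyz",o["orientation"],degrees=True);G=Ro.from_euler("xyz",rpy,degrees=True)
    sh=R.inv().apply(np.array(p)-o["tool_pos"])/.025;ro=np.degrees((R.inv()*G).as_rotvec())/6
    print("t",round(o["clock"],2),"pos",o["tool_pos"].round(4),"rpy",o["orientation"].round(2),"q",o["joint_pos"].round(0),"F",o["force"].round(1),"open",round(o["opening"],4))
    print("shift",sh.round(2),"turn",ro.round(2),"shift after turn",(G.inv().apply(np.array(p)-o["tool_pos"])/.025).round(2))
if __name__=="__main__":
    a=list(map(float,sys.argv[1:]));delta(a[:3],a[3:])
E
python3 d.py 180 0 -79.8 .458 -.384 .30
```

```text
t 0.35 pos [ 0.2032 -0.6436  0.4045] rpy [ 179.98   -0.   -162.48] q [-56.  21.   1.  -0. -70. -17.] F [-0.4 -0.  -0. ] open 0.0879
shift [-12.85   6.83   4.18] turn [  0.     0.   -13.78] shift after turn [ -8.42 -11.87   4.18]
```

```bash
python3 -m handwheel '[[1,-0.9,0.5,0.1,0,0,0],[1,-0.9,0.5,0.3,0,0,0],[1,-0.9,0.5,0.3,0,0,0],[1,-0.9,0.5,0.3,0,0,0],[1,-0.9,0.5,0.3,0,0,0]]'
python3 -m handwheel '[[1,-0.9,0.5,0.3,0,0,0],[1,-0.9,0.5,0.3,0,0,0],[1,-0.9,0.5,0.3,0,0,0],[1,-0.9,0.5,0.3,0,0,0],[1,-0.9,0.5,0.3,0,0,0]]' >/dev/null
python3 -m handwheel '[[1,-0.9,0.5,0.3,0,0,0],[1,-0.9,0.5,0.3,0,0,0],[1,-0.9,0.5,0.3,0,0,0],[1,-0.9,0.3,0.3,0,0,0],[1,0,0,0,0,0,-1]]' >/dev/null
python3 -m handwheel '[[1,0,0,0,0,0,-1],[1,0,0,0,0,0,-1],[1,0,0,0,0,0,-1],[1,0,0,0,0,0,-1],[1,0,0,0,0,0,-1]]' >/dev/null
python3 -m handwheel '[[1,0,0,0,0,0,-1],[1,0,0,0,0,0,-1],[1,0,0,0,0,0,-1],[1,0,0,0,0,0,-1],[1,0,0,0,0,0,-1]]' >/dev/null
python3 -m handwheel '[[1,0,0,0,0,0,-1],[1,0,0,0,0,0,-1],[1,0,0,0,0,0,-0.78],[1,0,0,0,0,0,0]]' >/dev/null
python3 d.py 180 0 -79.8 .458 -.384 .30
python3 - <<'E'
from h import *
s=cam("wrist");i=s["color"][:,:,::-1];cv2.imwrite("pics/w1.png",i)
print(proj(s,(.458,-.384,.036)))
h=cv2.cvtColor(i,cv2.COLOR_BGR2HSV);m=((h[...,2]>140)&(h[...,1]<60)).astype(np.uint8)
for q in cv2.findContours(m,cv2.RETR_EXTERNAL,cv2.CHAIN_APPROX_NONE)[0]:
    if cv2.contourArea(q)>1500:
        e=cv2.fitEllipse(q);print(e,onz(s,e[0],.036))
E
```

```text
clock: 0.98
tool_pos: [0.2922, -0.5496, 0.372]
orientation: [-180.0, 0.0, -162.5]
force: [0.0, -0.0, -0.1]
opening: 0.0878
gripper_force: 0.0
t 3.98 pos [ 0.4528 -0.3867  0.3045] rpy [-180.     -0.    -79.83] q [-22.  18. -17.   0. -55.  32.] F [ 0.8 -0.2  0.1] open 0.0879
shift [-0.07 -0.22  0.18] turn [-0. -0. -0.] shift after turn [-0.07 -0.22  0.18]
[274.70435461 219.25403428]
((277.1940612792969, 213.10736083984375), (79.32746887207031, 81.87127685546875), 92.78427124023438) [ 0.45703913 -0.38877864  0.036     ]
((522.0631713867188, 165.12208557128906), (79.55043029785156, 292.48516845703125), 10.891965866088867) [ 0.29801079 -0.45182326  0.036     ]
((331.9698181152344, 36.75325393676758), (31.756567001342773, 100.3045654296875), 16.79215431213379) [ 0.44304672 -0.50760429  0.036     ]
((260.37548828125, 27.468175888061523), (65.41252136230469, 128.18235778808594), 95.49691009521484) [ 0.48804353 -0.50492584  0.036     ]
```

View pics/w1.png

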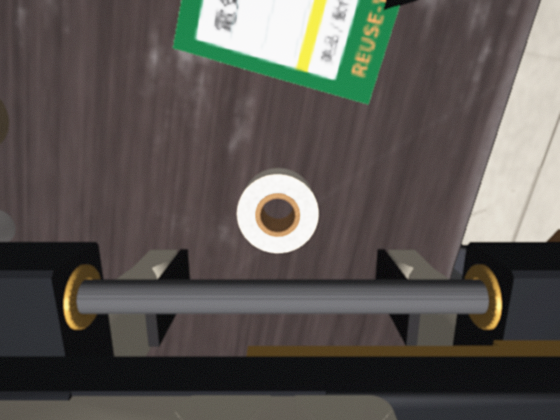

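The roll is at (277,213) in the wrist view, between the fingers, with nothing else close. I go down and grip it 10 mm above its centre (TCP z 0.187).

```bash
python3 d.py 180 0 -79.8 .457 -.388 .187 | tail -1
python3 -m handwheel '[[1,0.1,-0.15,0.7,0,0,0],[1,0,0,1,0,0,0],[1,0,0,1,0,0,0],[1,0,0,1,0,0,0],[1,0,0,0.6,0,0,0]]' 
python3 d.py 180 0 -79.8 .457 -.388 .187
```

```text
shift [ 0.08 -0.16  4.7 ] turn [ 0.   -0.   -0.02] shift after turn [ 0.08 -0.16  4.7 ]
clock: 4.65
tool_pos: [0.4561, -0.3883, 0.1949]
orientation: [179.9, 0.1, -79.9]
force: [-0.3, 1.0, 0.0]
opening: 0.088
gripper_force: 0.0
t 4.65 pos [ 0.4561 -0.3883  0.1949] rpy [ 1.7989e+02  8.0000e-02 -7.9860e+01] q [-22.  26. -23.  -0. -42.  32.] F [-0.3  1.   0. ] open 0.088
shift [-0.01 -0.04  0.32] turn [ 0.02  0.01 -0.01] shift after turn [-0.01 -0.04  0.32]
```

```bash
python3 -m handwheel '[[1,0,0,0.3,0,0,0],[-1,0,0,0,0,0,0],[-1,0,0,0,0,0,0],[-1,0,0,0,0,0,0],[-1,0,0,0,0,0,0]]' 
python3 -m handwheel '[[-1,0,0,0,0,0,0],[-1,0,0,0,0,0,0],[-1,0,0,0,0,0,0],[-1,0,0,-0.4,0,0,0],[-1,0,0,-0.8,0,0,0]]' 
python3 d.py 180 0 -79.8 .51 .18 .46
```

```text
clock: 5.28
tool_pos: [0.4567, -0.3886, 0.1904]
orientation: [-179.9, -0.0, -79.8]
force: [-0.1, 0.7, 3.4]
opening: 0.0588
gripper_force: 30.0
clock: 5.9
tool_pos: [0.456, -0.3883, 0.2194]
orientation: [179.9, 0.1, -79.8]
force: [0.4, -0.7, 0.1]
opening: 0.0586
gripper_force: 30.0
t 5.9 pos [ 0.456  -0.3883  0.2194] rpy [ 1.7989e+02  8.0000e-02 -7.9820e+01] q [-22.  24. -22.  -0. -45.  32.] F [ 0.4 -0.7  0.1] open 0.0586
shift [-22.01  -6.13  -9.61] turn [ 0.02  0.01 -0.  ] shift after turn [-21.99  -6.15  -9.63]
```

```bash
python3 -m handwheel '[[-1,0,0,-1,0,0,0],[-1,0,0,-1,0,0,0],[-1,0,0,-1,0,0,0],[-1,-0.3,0,-1,0,0,0],[-1,-0.6,0,-1,0,0,0]]' >/dev/null
python3 -m handwheel '[[-1,-0.9,-0.3,-1,0,0,0],[-1,-1,-0.3,-1,0,0,0],[-1,-1,-0.3,-1,0,0,0],[-1,-1,-0.3,-1,0,0,0],[-1,-1,-0.3,-0.6,0,0,0]]' >/dev/null
python3 -m handwheel '[[-1,-1,-0.3,0,0,0,0],[-1,-1,-0.3,0,0,0,0],[-1,-1,-0.3,0,0,0,0],[-1,-1,-0.3,0,0,0,0],[-1,-1,-0.3,0,0,0,0]]' >/dev/null
python3 -m handwheel '[[-1,-1,-0.3,0,0,0,0],[-1,-1,-0.3,0,0,0,0],[-1,-1,-0.3,0,0,0,0],[-1,-1,-0.3,0,0,0,0],[-1,-1,-0.3,0,0,0,0]]' >/dev/null
python3 -m handwheel '[[-1,-1,-0.3,0,0,0,0],[-1,-1,-0.3,0,0,0,0],[-1,-1,-0.3,0,0,0,0],[-1,-1,-0.2,0,0,0,0],[-1,-1,0,0,0,0,0]]' 
python3 d.py 180 -35 -79.8 .51 .18 .46
```

```text
clock: 9.02
tool_pos: [0.5019, 0.1488, 0.4597]
orientation: [180.0, 0.0, -79.8]
force: [0.3, -0.1, -1.4]
opening: 0.0589
gripper_force: 30.0
t 9.03 pos [0.5019 0.1488 0.4597] rpy [179.97   0.   -79.81] q [ 38.   4. -13.  -0. -73. -28.] F [ 0.3 -0.1 -1.4] open 0.0589
shift [-1.17 -0.54 -0.01] turn [ 0.01  5.83 -0.  ] shift after turn [-0.95 -0.54 -0.68]
```

```bash
python3 -m handwheel '[[-1,-0.7,-0.3,0,0,1,0],[-1,-0.4,-0.2,0,0,1,0],[-1,0,0,0,0,1,0],[-1,0,0,0,0,1,0],[-1,0,0,0,0,1,0]]' >/dev/null
python3 -m handwheel '[[-1,0,0,0,0,0.83,0],[-1,0,0,0,0,0,0]]' 
python3 d.py 180 -35 -79.8 .5084 .1865 .353
python3 - <<'E'
from h import *
s=cam("wrist");i=s["color"][:,:,::-1];cv2.imwrite("pics/w2.png",i)
O=np.array([.5417,.0012,.085]);a=np.array([-.1016,.5645,.8192])
print(proj(s,O),proj(s,O+.104*a))
E
```

```text
clock: 9.9
tool_pos: [0.5094, 0.1774, 0.458]
orientation: [179.9, -35.0, -79.7]
force: [-0.6, 0.3, -1.6]
opening: 0.0588
gripper_force: 30.0
t 9.9 pos [0.5094 0.1774 0.458 ] rpy [179.9  -35.01 -79.71] q [ 48.  10. -22.  27. -82. -47.] F [-0.6  0.3 -1.6] open 0.0588
shift [-2.71 -0.03  3.23] turn [ 0.01 -0.    0.01] shift after turn [-2.71 -0.03  3.23]
[281.4419497  240.10312633] [281.3494056  280.89812742]
```

View pics/w2.png

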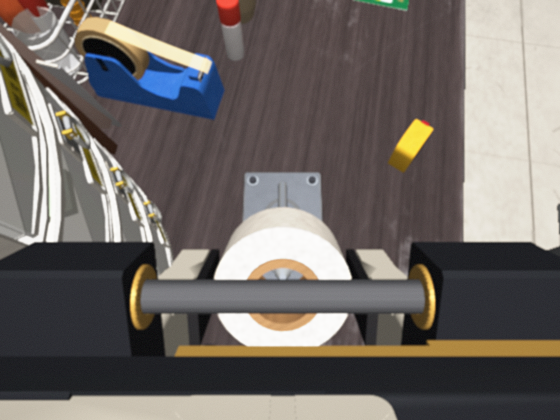

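The wrist view shows the held roll centred at about (283,280). The stand plate corners at (246,172) and (319,172) give a centre column of 282.5, and my pose predicts 281.4, so it is aligned to about 1 mm sideways. I move onto the axis just beyond the tip.

```bash
python3 -m handwheel '[[-1,-0.9,0,0,0,0,0],[-1,-0.9,0,0.5,0,0,0],[-1,-0.9,0,0.9,0,0,0],[-1,0,0,1,0,0,0],[-1,0,0,0.8,0,0,0]]' >/dev/null
python3 -m handwheel '[[-1,0,0,0,0,0,0]]' 
python3 d.py 180 -35 -79.8 .5084 .1865 .353
python3 - <<'E'
from h import *
O=np.array([.5417,.0012,.085]);a=np.array([-.1016,.5645,.8192])
I=[]
for n,w in(("wrist",(140,180,440,400)),("side",(200,150,350,260)),):
    s=cam(n);i=s["color"][:,:,::-1].copy();print(n,proj(s,O),proj(s,O+.104*a))
    x0,y0,x1,y1=w;I.append(cv2.resize(i[y0:y1,x0:x1],(400,int(400*(y1-y0)/(x1-x0))),interpolation=cv2.INTER_CUBIC))
h=max(k.shape[0] for k in I);cv2.imwrite("pics/w3.png",np.hstack([cv2.copyMakeBorder(k,0,h-k.shape[0],0,0,0) for k in I]))
E
```

```text
clock: 10.7
tool_pos: [0.5074, 0.1861, 0.3522]
orientation: [179.8, -35.1, -79.7]
force: [-0.5, -0.6, -1.3]
opening: 0.0584
gripper_force: 30.0
t 10.7 pos [0.5074 0.1861 0.3522] rpy [179.77 -35.06 -79.72] q [ 49.  15. -30.  28. -71. -54.] F [-0.5 -0.6 -1.3] open 0.0584
shift [ 0.01 -0.04 -0.03] turn [ 0.03 -0.01  0.01] shift after turn [ 0.01 -0.04 -0.03]
wrist [280.10098641 197.67610407] [279.74962618 236.77906893]
side [271.45949959 236.81031842] [266.58671208 225.98299773]
```

View pics/w3.png

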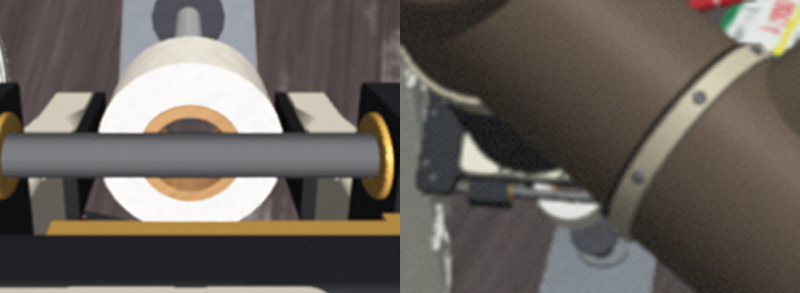

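The left half shows the roll at crop (190,130), with the rod and flange above it at crop (188,15). The side camera is blocked by the arm. I measure the flange disc in the full wrist image.

```bash
python3 - <<'E'
from h import *
O=np.array([.5417,.0012,.085]);a=np.array([-.1016,.5645,.8192]);ux=np.array([.1771,-.9842,0]);xs=ux*.8192+np.array([0,0,.5736]);ys=np.cross(a,xs)
s=cam("wrist");i=s["color"][:,:,::-1].copy()
g=cv2.cvtColor(i,cv2.COLOR_BGR2GRAY)
for r in range(155,216,6):print(r,[int(v) for v in g[r,245:320:3]])
for q in [O,O+.024*xs,O+.024*xs-.007*a,O+.024*ys,O-.024*ys]:print(proj(s,q).round(1))
E
```

```text
155 [152, 153, 154, 154, 153, 154, 153, 155, 157, 157, 155, 127, 157, 161, 134, 151, 156, 159, 158, 161, 162, 162, 161, 160, 160]
161 [157, 153, 156, 157, 154, 154, 155, 149, 144, 153, 158, 125, 160, 160, 135, 154, 155, 149, 155, 163, 164, 162, 162, 162, 163]
167 [154, 154, 157, 158, 159, 152, 144, 150, 160, 145, 115, 89, 83, 86, 86, 104, 129, 157, 156, 150, 160, 160, 160, 162, 161]
173 [157, 158, 155, 156, 160, 138, 135, 83, 82, 82, 83, 83, 83, 81, 83, 82, 82, 81, 79, 115, 149, 163, 164, 160, 161]
179 [157, 160, 160, 159, 159, 102, 82, 85, 83, 81, 84, 83, 88, 82, 84, 83, 84, 83, 83, 83, 86, 158, 162, 163, 162]
185 [158, 159, 159, 159, 133, 82, 85, 84, 82, 83, 81, 96, 132, 143, 116, 83, 84, 83, 83, 85, 80, 97, 163, 162, 159]
191 [158, 159, 157, 153, 85, 81, 80, 82, 80, 81, 112, 150, 163, 171, 167, 144, 83, 80, 80, 78, 81, 79, 152, 163, 160]
197 [157, 161, 162, 161, 105, 79, 82, 83, 83, 81, 123, 153, 163, 171, 168, 151, 95, 83, 84, 84, 83, 82, 159, 162, 162]
203 [162, 161, 161, 160, 151, 82, 82, 83, 80, 84, 129, 155, 162, 170, 165, 158, 113, 82, 84, 82, 82, 130, 164, 162, 161]
209 [160, 162, 160, 158, 161, 155, 113, 173, 197, 214, 219, 224, 224, 227, 229, 227, 222, 198, 157, 107, 134, 164, 162, 164, 161]
215 [159, 157, 178, 202, 214, 218, 215, 222, 226, 227, 228, 228, 227, 228, 226, 227, 226, 228, 225, 222, 220, 224, 211, 177, 163]
[282.2 197. ]
[282.2 169.6]
[282.2 168.4]
[254.6 197. ]
[309.8 197. ]
```

Flange top edge is at row 167 (predicted 169) and the rod is at column 284 (predicted 282). So the spindle is about 1.5 mm towards tool +x and 1.2 mm towards +y. I correct for that and slide the roll on.

```bash
python3 -m handwheel '[[-1,0.06,0.05,0.2,0,0,0],[-1,0,0,0.5,0,0,0],[-1,0,0,0.5,0,0,0],[-1,0,0,0.4,0,0,0],[-1,0,0,0,0,0,0]]'
python3 -m handwheel '[[-1,0,0,0.4,0,0,0],[-1,0,0,0.4,0,0,0],[-1,0,0,0.4,0,0,0],[-1,0,0,0.4,0,0,0],[-1,0,0,0,0,0,0]]'
python3 d.py 180 -35 -79.8 .5182 .131 .273
```

```text
clock: 11.48
tool_pos: [0.5109, 0.1618, 0.3216]
orientation: [179.9, -35.0, -79.8]
force: [-0.1, -1.0, -1.4]
opening: 0.0585
gripper_force: 30.0
clock: 12.1
tool_pos: [0.5152, 0.1395, 0.2891]
orientation: [179.9, -35.0, -79.8]
force: [0.6, -0.0, -1.0]
opening: 0.0586
gripper_force: 30.0
t 12.1 pos [0.5152 0.1395 0.2891] rpy [179.95 -35.02 -79.79] q [ 44.  17. -38.  33. -61. -57.] F [ 0.6 -0.  -1. ] open 0.0586
shift [-0.08 -0.06  0.73] turn [ 0.01 -0.    0.  ] shift after turn [-0.08 -0.06  0.73]
```

```bash
python3 -m handwheel '[[-1,0,0,0.4,0,0,0],[-1,0,0,0.4,0,0,0],[-1,0,0,0,0,0,0]]'
python3 - <<'E'
from h import *
s=cam("wrist");cv2.imwrite("pics/w4.png",s["color"][:,:,::-1])
E
```

```text
clock: 12.48
tool_pos: [0.5168, 0.128, 0.2725]
orientation: [179.9, -35.0, -79.8]
force: [0.2, -0.2, -0.8]
opening: 0.0587
gripper_force: 30.0
```

View pics/w4.png

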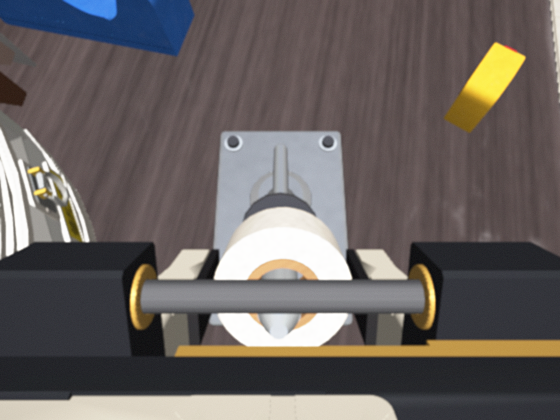

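The rod sticks up through the bore, with its tip at about (280,325), and the roll is past the balls. I release it, let it slide, and back out along the axis.

```bash
python3 -m handwheel '[[1,0,0,0,0,0,0],[1,0,0,0,0,0,0],[1,0,0,0,0,0,0],[1,0,0,0,0,0,0],[1,0,0,-0.3,0,0,0]]'
python3 -m handwheel '[[1,0,0,-0.8,0,0,0],[1,0,0,-1,0,0,0],[1,0,0,-1,0,0,0],[1,0,0,-1,0,0,0],[1,0,0,-1,0,0,0]]'
python3 -m handwheel '[[1,0,0,-1,0,0,0],[1,0,0,0,0,0,0]]' >/dev/null
python3 - <<'E'
from h import *
s=cam("wrist");i=s["color"][:,:,::-1]
t=cam("top")["color"][:,:,::-1]
a=cv2.resize(i[100:340,130:430],(500,400),interpolation=cv2.INTER_CUBIC);b=cv2.resize(t[180:250,222:274],(297,400),interpolation=cv2.INTER_CUBIC)
cv2.imwrite("pics/w5.png",np.hstack([a,b]))
E
python3 d.py 180 0 -79.8 .4428 .239 .46
```

```text
clock: 13.15
tool_pos: [0.5162, 0.1328, 0.2794]
orientation: [179.9, -35.0, -79.8]
force: [0.9, 0.1, 0.4]
opening: 0.0875
gripper_force: 0.0
clock: 13.78
tool_pos: [0.5039, 0.2014, 0.3789]
orientation: [-180.0, -35.0, -79.8]
force: [-0.5, -0.2, -0.5]
opening: 0.0876
gripper_force: 0.0
t 14.12 pos [0.5014 0.2148 0.3981] rpy [179.98 -34.96 -79.77] q [ 51.  13. -25.  26. -78. -53.] F [0.2 0.  0.5] open 0.0878
shift [ 0.3   2.13 -2.81] turn [ 0.   -5.83  0.  ] shift after turn [-1.37  2.13 -2.48]
```

View pics/w5.png

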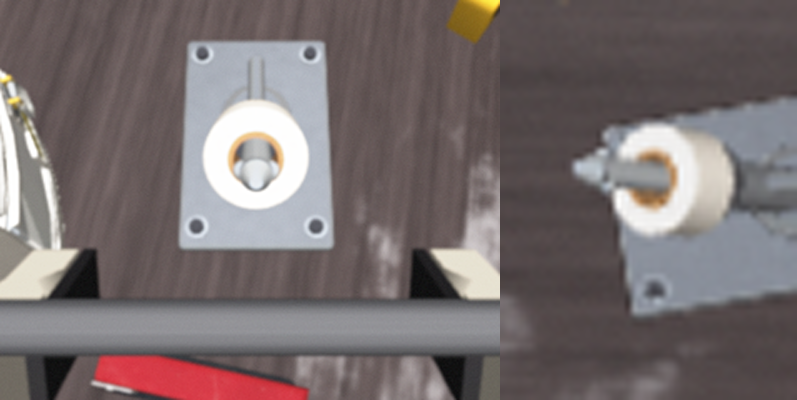

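The wrist crop shows the roll on the rod, seated at the flange around crop (256,155) with the tip at (256,180). The top crop agrees. I go to above the sleeve, untilting on the way.

```bash
python3 - <<'E'
from h import *
O=np.array([.5417,.0012,.085]);a=np.array([-.1016,.5645,.8192])
s=cam("wrist");print("pred tip",proj(s,O+.104*a),"face c",proj(s,O+.036*a))
g=cv2.cvtColor(s["color"],cv2.COLOR_RGB2HSV);m=((g[...,2]>195)&(g[...,1]<40)).astype(np.uint8);m[:150]=0;m[235:]=0;m[:,:240]=0;m[:,330:]=0
q=max(cv2.findContours(m,cv2.RETR_EXTERNAL,cv2.CHAIN_APPROX_NONE)[0],key=cv2.contourArea);e=cv2.fitEllipse(q);print("face ellipse",e,cv2.boundingRect(q))
R,t=s["R"],s["t"]
for z in(.036,.044,.055):
  d=(R@(O+z*a)+t)[2];print(z,"expected width",.058*s["fx"]/d)
gg=cv2.cvtColor(s["color"],cv2.COLOR_RGB2GRAY)
for r in range(196,222,2):print(r,[int(v) for v in gg[r,262:308:2]])
E
python3 -m handwheel '[[0.3,0,0.5,-0.3,0,-1,0],[0.3,0,0.5,-0.3,0,-1,0],[0.3,0,0.5,0,0,-1,0],[0.3,0,0.5,0,0,-1,0],[0.3,0,0,0,0,-1,0]]' >/dev/null
python3 -m handwheel '[[0.3,0,0,0,0,-0.83,0],[0.3,0,0,0,0,0,0]]' >/dev/null
python3 d.py 180 0 -79.8 .4428 .239 .30
```

```text
pred tip [279.9393414  214.95304634] face c [280.35647286 194.97629707]
face ellipse ((285.9773864746094, 199.56849670410156), (80.57228088378906, 95.59784698486328), 38.6150016784668) (240, 150, 86, 85)
0.036 expected width 63.426611565786835
0.044 expected width 64.93782731624496
0.055 expected width 67.13731548675865
196 [254, 235, 200, 133, 111, 135, 154, 164, 176, 190, 193, 182, 175, 168, 149, 110, 124, 199, 230, 254, 254, 254, 254]
198 [255, 237, 199, 150, 176, 210, 173, 197, 227, 234, 234, 232, 217, 182, 207, 195, 153, 192, 234, 254, 254, 254, 254]
200 [254, 245, 196, 192, 227, 207, 199, 227, 232, 232, 233, 233, 232, 215, 201, 232, 219, 196, 240, 254, 254, 254, 254]
202 [254, 252, 200, 208, 228, 187, 204, 223, 232, 232, 233, 232, 228, 219, 198, 228, 229, 199, 251, 254, 254, 254, 254]
204 [253, 255, 229, 195, 219, 186, 198, 220, 232, 233, 232, 231, 222, 206, 197, 218, 221, 226, 255, 254, 254, 254, 254]
206 [254, 254, 252, 195, 190, 166, 186, 215, 231, 235, 233, 230, 214, 193, 180, 197, 203, 250, 254, 254, 254, 254, 254]
208 [254, 254, 254, 249, 185, 154, 163, 198, 230, 234, 234
[... 296 characters left out ...]
 254]
214 [254, 254, 254, 254, 254, 255, 255, 181, 143, 192, 199, 154, 161, 247, 255, 254, 253, 254, 254, 254, 254, 254, 231]
216 [255, 254, 254, 254, 254, 254, 255, 255, 247, 228, 221, 242, 255, 255, 254, 253, 254, 254, 254, 255, 255, 237, 191]
218 [254, 254, 254, 254, 254, 254, 254, 254, 254, 255, 255, 255, 254, 254, 254, 254, 254, 254, 254, 254, 238, 196, 187]
220 [222, 250, 255, 254, 254, 254, 254, 254, 254, 254, 254, 254, 254, 254, 254, 254, 254, 255, 251, 223, 192, 188, 189]
t 15.05 pos [0.4511 0.2128 0.4109] rpy [179.99   0.   -79.91] q [ 48.   4. -20.  -0. -66. -38.] F [ 0.3 -1.1  0.8] open 0.0567
shift [-1.09  0.14  4.43] turn [ 0.    0.   -0.02] shift after turn [-1.09  0.14  4.43]
```

The roll face is 63.6 px wide against 63.4 px expected for flush, so the roll is seated. The tip is about +2 mm in tool x and +1.1 mm in tool y from my model, so I will use that for the sleeve. Now the sleeve approach.

```bash
python3 -m handwheel '[[0.3,-0.6,0.1,0.8,0,0,0],[0.3,-0.5,0,1,0,0,0],[0.3,0,0,1,0,0,0],[0.3,0,0,0.8,0,0,0],[0.3,0,0,0.5,0,0,0]]' >/dev/null
python3 -m handwheel '[[0.3,0,0,0.3,0,0,0],[0.3,0,0,0,0,0,0]]' 
python3 - <<'E'
from h import *
s=cam("wrist");i=s["color"][:,:,::-1];cv2.imwrite("pics/w6.png",i)
p=proj(s,(.4428,.239,.04));print("pred",p,[proj(s,(.4428+dx,.239+dy,.04)).round(0).tolist() for dx,dy in((.018,0),(0,.018))])
h=cv2.cvtColor(i,cv2.COLOR_BGR2HSV)
x0,y0=int(p[0])-45,int(p[1])-45
for r in range(y0,y0+80,5):print(r,x0,[int(v) for v in h[r,x0:x0+90:5,2]])
m=((h[...,2]>150)&(h[...,1]<60)).astype(np.uint8)
for q in cv2.findContours(m,cv2.RETR_EXTERNAL,cv2.CHAIN_APPROX_NONE)[0]:
    if cv2.contourArea(q)>300 and len(q)>5:
        e=cv2.fitEllipse(q);print(np.round(e[0],1),np.round(e[1],1),onz(s,e[0],.04).round(4))
E
```

```text
clock: 15.92
tool_pos: [0.4437, 0.2403, 0.3007]
orientation: [180.0, -0.1, -79.8]
force: [0.5, 0.5, -0.2]
opening: 0.057
gripper_force: 0.0
pred [284.07160924 218.72626262] [[258.0, 214.0], [280.0, 243.0]]
173 239 [129, 130, 130, 118, 128, 130, 97, 123, 151, 151, 170, 175, 167, 157, 128, 127, 148, 141]
178 239 [128, 125, 116, 118, 130, 116, 98, 115, 129, 139, 134, 163, 167, 160, 132, 155, 165, 142]
183 239 [127, 116, 108, 119, 128, 104, 113, 189, 142, 131, 157, 190, 173, 170, 165, 176, 175, 146]
188 239 [116, 113, 105, 119, 123, 114, 127, 159, 206, 223, 212, 142, 153, 175, 178, 191, 174, 139]
193 239 [112, 111, 107, 118, 119, 130, 232, 251, 253, 253, 253, 252, 219, 152, 187, 199, 175, 147]
198 239 [112, 110, 109, 120, 115, 245, 253, 253, 253, 253, 254, 254, 254, 215, 189, 204, 176, 156]
203 239 [110, 107, 109, 118, 156, 252, 253, 255, 170, 130, 222, 254, 253, 253, 184, 210, 184, 166]
208 239 [109, 105, 113, 117, 251, 252, 253, 111, 112, 113, 117, 159, 253, 253, 227, 197, 178, 169]
213 239 [109, 104, 111, 113, 255, 253, 247, 116, 118, 118, 122, 116, 255, 254, 245, 179, 177, 154]
218 2
[... 533 characters left out ...]
 112, 151, 172, 184, 161, 140, 140, 170, 161, 138, 126]
248 239 [108, 108, 113, 116, 123, 124, 129, 134, 175, 183, 182, 149, 127, 160, 194, 182, 142, 130]
[276.8 304. ] [  8.4 512.5] [0.4365 0.3042 0.04  ]
[354.5 213.8] [39.7 54.2] [0.3958 0.227  0.04  ]
[ 57.9 217. ] [ 99.6 118.1] [0.5962 0.2653 0.04  ]
[295.6 223.5] [ 72.4 114.5] [0.4343 0.241  0.04  ]
[516.4 200.3] [106.5 128.4] [0.2896 0.1983 0.04  ]
[339.9  92. ] [20.6 39. ] [0.423 0.151 0.04 ]
[276.9 111.6] [24.5 76.1] [0.46   0.1698 0.04  ]
[373.4  56.4] [15.3 35. ] [0.4073 0.1271 0.04  ]
[352.1  39.7] [15.9 45.9] [0.4223 0.1202 0.04  ]
[259.7  22.6] [21.4 38.9] [0.4791 0.1208 0.04  ]
[416.1  47.9] [ 44.  104.2] [0.3827 0.1178 0.04  ]
```

```bash
python3 - <<'E'
from h import *
s=cam("wrist");h=cv2.cvtColor(s["color"],cv2.COLOR_RGB2HSV)
m=(h[...,2]>225).astype(np.uint8);m[:,:245]=0;m[:,325:]=0;m[:180]=0;m[242:]=0
q=max(cv2.findContours(m,cv2.RETR_EXTERNAL,cv2.CHAIN_APPROX_NONE)[0],key=cv2.contourArea)
e=cv2.fitEllipse(q);print(e,onz(s,e[0],.04))
c=onz(s,e[0],.04)
import d;d.delta([180,0,-79.8],[c[0],c[1],.02+.012+.159])
E
```

```text
((284.1210632324219, 213.20010375976562), (50.317779541015625, 51.38890838623047), 84.5665054321289) [0.44377501 0.23558442 0.04      ]
t 16.02 pos [0.4439 0.2405 0.3015] rpy [-1.7996e+02  1.0000e-02 -7.9790e+01] q [ 51.  10. -29.   0. -51. -41.] F [-0.   0.2  0.3] open 0.0568
shift [0.19 0.04 4.42] turn [-0.01  0.    0.  ] shift after turn [0.19 0.04 4.42]
```

The sleeve's ring fits at (284,213), which gives world (0.4438, 0.2356). Down, grip, small lift, then measure where it sits in the hand.

```bash
python3 -m handwheel '[[0.3,0.19,0.04,0.8,0,0,0],[0.3,0,0,1,0,0,0],[0.3,0,0,1,0,0,0],[0.3,0,0,1,0,0,0],[0.3,0,0,0.6,0,0,0]]' >/dev/null
python3 -m handwheel '[[0.3,0,0,0,0,0,0],[-1,0,0,0,0,0,0],[-1,0,0,0,0,0,0],[-1,0,0,0,0,0,0],[-1,0,0,0,0,0,0]]' 
python3 -m handwheel '[[-1,0,0,0,0,0,0],[-1,0,0,0,0,0,0],[-1,0,0,-0.5,0,0,0],[-1,0,0,-1,0,0,0],[-1,0,0,-1,0,0,0]]' 
python3 - <<'E'
from h import *
s=cam("wrist");cv2.imwrite("pics/w7.png",s["color"][:,:,::-1]);h=cv2.cvtColor(s["color"],cv2.COLOR_RGB2HSV)
T=np.linalg.inv(s["tool_from_camera"])
f=lambda X:(lambda v:(s["fx"]*v[0]/v[2]+s["cx"],s["fy"]*v[1]/v[2]+s["cy"]))((T@[*X,1])[:3])
print("pred top face centre",np.round(f((0,0,.151)),1),"+18mm x",np.round(f((.018,0,.151)),1),"+18 y",np.round(f((0,.018,.151)),1))
for r in range(210,350,5):print(r,[int(v) for v in h[r,200:360:6,2]])
E
```

```text
clock: 17.27
tool_pos: [0.4438, 0.2357, 0.1917]
orientation: [-179.9, 0.0, -79.8]
force: [-2.3, 0.3, 7.3]
opening: 0.0357
gripper_force: 30.0
clock: 17.9
tool_pos: [0.4434, 0.2354, 0.2546]
orientation: [180.0, -0.0, -79.8]
force: [-0.3, 0.7, -1.0]
opening: 0.0357
gripper_force: 30.0
pred top face centre [283.  297.5] +18mm x [283.  255.2] +18 y [328.2 297.5]
210 [109, 114, 114, 119, 125, 112, 111, 103, 120, 120, 94, 106, 108, 105, 116, 133, 152, 168, 167, 184, 191, 157, 137, 124, 106, 98, 102]
215 [106, 110, 111, 125, 116, 106, 112, 104, 119, 115, 94, 110, 109, 106, 117, 125, 135, 148, 151, 192, 190, 165, 142, 122, 114, 100, 100]
220 [112, 108, 110, 113, 113, 107, 108, 106, 118, 110, 99, 114, 112, 104, 111, 119, 119, 131, 148, 195, 197, 165, 145, 117, 112, 97, 106]
225 [113, 111, 105, 109, 110, 106, 105, 108, 121, 106, 100, 115, 111, 105, 110, 119, 122, 122, 134, 196, 203, 171, 150, 115, 107, 96, 114]
230 [114, 107, 102, 111, 110, 106, 104, 109, 116, 103, 105, 142, 243, 235, 237, 243, 199, 124, 144, 198, 193, 171, 156, 115, 110, 100, 134]
235 [113, 108, 101, 113, 109, 106, 102, 111, 
[... 2335 characters left out ...]
 252, 252, 254, 57, 55, 21, 82, 87, 108, 110]
325 [21, 119, 118, 117, 81, 69, 63, 97, 116, 252, 253, 251, 251, 252, 253, 251, 252, 252, 253, 111, 59, 56, 21, 80, 93, 112, 109]
330 [23, 116, 116, 117, 80, 73, 91, 100, 113, 107, 227, 253, 251, 252, 253, 252, 251, 255, 69, 86, 98, 101, 26, 79, 94, 108, 110]
335 [23, 119, 118, 117, 79, 75, 101, 102, 108, 110, 110, 132, 171, 238, 244, 212, 90, 54, 100, 81, 95, 103, 26, 78, 94, 109, 111]
340 [22, 116, 115, 118, 77, 76, 102, 97, 105, 109, 115, 132, 121, 124, 116, 101, 59, 102, 96, 164, 184, 190, 88, 80, 99, 108, 109]
345 [61, 110, 114, 114, 90, 88, 102, 105, 107, 112, 114, 119, 109, 116, 107, 105, 82, 97, 157, 169, 168, 169, 141, 90, 106, 108, 107]
```

```bash
python3 -m handwheel '[[-1,0,0,-1,0,0,0],[-1,0,0,-1,0,0,0],[-1,0,0,-1,0,0,0],[-1,0,0,-1,0,0,0],[-1,0,0,-1,0,0,0]]' >/dev/null
python3 -m handwheel '[[-1,0.2,-0.8,-1,0,0,0],[-1,0.1,-0.8,0,0,0,0],[-1,0,-0.7,0,0,0,0],[-1,0,0,0,0,1,0],[-1,0,0,0,0,1,0]]' >/dev/null
python3 -m handwheel '[[-1,0,0,0,0,1,0],[-1,0,0,0,0,1,0],[-1,0,0,0,0,1,0],[-1,0,0,0,0,0.83,0],[-1,0,0,0,0,0,0]]'
python3 d.py 180 -35 -79.8 .51 .1772 .3403
```

```text
clock: 19.82
tool_pos: [0.5016, 0.2386, 0.4015]
orientation: [179.8, -35.1, -79.6]
force: [1.3, 0.6, -0.7]
opening: 0.0362
gripper_force: 30.0
t 19.82 pos [0.5016 0.2386 0.4015] rpy [179.78 -35.09 -79.65] q [ 53.  15. -23.  25. -79. -53.] F [ 1.3  0.6 -0.7] open 0.0362
shift [0.62 0.1  3.43] turn [ 0.02 -0.02  0.02] shift after turn [0.63 0.1  3.43]
```

```bash
python3 -m handwheel '[[-1,0.62,0.13,0.4,0,0,0],[-1,0,0,0.8,0,0,0],[-1,0,0,0.9,0,0,0],[-1,0,0,0.8,0,0,0],[-1,0,0,0.5,0,0,0]]' >/dev/null
python3 -m handwheel '[[-1,0,0,0.4,0,0,0],[-1,0,0,0.4,0,0,0],[-1,0,0,0,0,0,0]]'
python3 d.py 180 -35 -79.8 .51 .1772 .3403
python3 - <<'E'
from h import *
O=np.array([.5417,.0012,.085]);a=np.array([-.1016,.5645,.8192])
s=cam("wrist");i=s["color"][:,:,::-1];g=cv2.cvtColor(i,cv2.COLOR_BGR2GRAY);print(proj(s,O+.104*a))
cv2.imwrite("pics/w8.png",np.hstack([cv2.resize(i[200:350,190:380],(760,600),interpolation=cv2.INTER_CUBIC)]))
E
```

```text
clock: 20.82
tool_pos: [0.5111, 0.1655, 0.3259]
orientation: [180.0, -35.0, -79.8]
force: [-0.4, -0.3, -0.8]
opening: 0.0359
gripper_force: 30.0
t 20.82 pos [0.5111 0.1655 0.3259] rpy [179.95 -35.   -79.8 ] q [ 47.  16. -33.  30. -67. -55.] F [-0.4 -0.3 -0.8] open 0.0359
shift [-0.05 -0.04 -0.74] turn [0.01 0.   0.  ] shift after turn [-0.05 -0.04 -0.74]
[280.45943938 261.95606693]
```

View pics/w8.png

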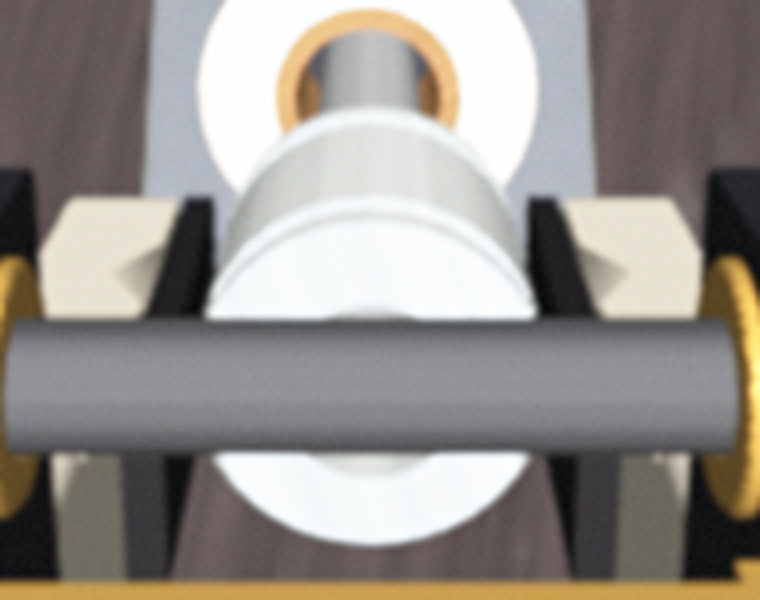

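The crop shows the rod (centre column 371) in line with the sleeve (371) sideways, with the tip at the sleeve's mouth. I advance gently and watch the forces.

```bash
python3 -m handwheel '[[-1,-0.03,0,0.15,0,0,0],[-1,0,0,0.15,0,0,0],[-1,0,0,0.1,0,0,0],[-1,0,0,0,0,0,0],[-1,0,0,0,0,0,0]]'
python3 d.py 180 -35 -79.8 .5165 .1298 .2715
```

```text
clock: 21.5
tool_pos: [0.5121, 0.1607, 0.3178]
orientation: [180.0, -35.0, -79.8]
force: [1.2, -2.7, 0.5]
opening: 0.0356
gripper_force: 30.0
t 21.5 pos [0.5121 0.1607 0.3178] rpy [180.   -35.   -79.81] q [ 46.  16. -34.  31. -65. -55.] F [ 1.2 -2.7  0.5] open 0.0356
shift [-0.04  0.05  2.23] turn [ 0. -0. -0.] shift after turn [-0.04  0.05  2.23]
```

```bash
python3 -m handwheel '[[-1,0.03,0,0.15,0,0,0],[-1,0,0,0.15,0,0,0],[-1,0,0,0,0,0,0],[-1,0,0,0,0,0,0]]'
python3 -m handwheel '[[-1,0,0,0.15,0,0,0],[-1,0,0,0.1,0,0,0],[-1,0,0,0,0,0,0],[-1,0,0,0,0,0,0]]'
python3 d.py 180 -35 -79.8 .5165 .1298 .2715
```

```text
clock: 22.0
tool_pos: [0.513, 0.1555, 0.3119]
orientation: [180.0, -35.0, -79.8]
force: [4.1, -6.1, 1.8]
opening: 0.0355
gripper_force: 30.0
clock: 22.5
tool_pos: [0.5136, 0.152, 0.307]
orientation: [180.0, -35.1, -79.8]
force: [2.4, -4.4, 3.3]
opening: 0.0358
gripper_force: 30.0
t 22.5 pos [0.5136 0.152  0.307 ] rpy [179.97 -35.06 -79.81] q [ 45.  17. -36.  32. -64. -56.] F [ 2.4 -4.4  3.3] open 0.0358
shift [-0.08  0.04  1.68] turn [ 0.01 -0.01 -0.  ] shift after turn [-0.08  0.04  1.68]
```

```bash
python3 -m handwheel '[[-1,0.05,-0.02,0.1,0,0,0],[-1,0,0,0.2,0,0,0],[-1,0,0,0.2,0,0,0],[-1,0,0,0,0,0,0]]'
python3 d.py 180 -35 -79.8 .5165 .1298 .2715
```

```text
clock: 23.0
tool_pos: [0.5153, 0.144, 0.2965]
orientation: [179.9, -35.0, -79.8]
force: [1.4, -3.7, 0.4]
opening: 0.0361
gripper_force: 30.0
t 23.0 pos [0.5153 0.144  0.2965] rpy [179.9  -35.   -79.78] q [ 44.  17. -37.  33. -62. -56.] F [ 1.4 -3.7  0.4] open 0.0361
shift [-0.11  0.05  1.14] turn [0.01 0.   0.  ] shift after turn [-0.11  0.05  1.14]
```

```bash
python3 -m handwheel '[[-1,0.03,0,0.2,0,0,0],[-1,0,0,0.2,0,0,0],[-1,0,0,0.2,0,0,0],[-1,0,0,0.2,0,0,0],[-1,0,0,0,0,0,0]]'
python3 -m handwheel '[[-1,0,0,0.1,0,0,0],[-1,0,0,0.1,0,0,0],[-1,0,0,0.1,0,0,0],[-1,0,0,0,0,0,0]]'
python3 d.py 180 -35 -79.8 .5165 .1298 .2715
python3 - <<'E'
from h import *
s=cam("wrist");h=cv2.cvtColor(s["color"],cv2.COLOR_RGB2HSV)
for r in range(216,345,4):print(r,[int(v) for v in h[r,200:360:8,2]])
E
```

```text
clock: 23.62
tool_pos: [0.5175, 0.1322, 0.2806]
orientation: [179.9, -35.0, -79.8]
force: [0.5, -2.5, -0.6]
opening: 0.0356
gripper_force: 30.0
clock: 24.12
tool_pos: [0.5181, 0.1278, 0.2743]
orientation: [179.9, -35.0, -79.8]
force: [0.5, -4.7, -6.5]
opening: 0.0356
gripper_force: 30.0
t 24.12 pos [0.5181 0.1278 0.2743] rpy [179.89 -34.99 -79.79] q [ 42.  18. -39.  35. -58. -58.] F [ 0.5 -4.7 -6.5] open 0.0356
shift [-0.14  0.05  0.04] turn [0.02 0.   0.  ] shift after turn [-0.14  0.05  0.04]
216 [104, 102, 112, 197, 195, 193, 234, 254, 254, 254, 255, 254, 254, 255, 243, 223, 197, 203, 200, 105]
220 [100, 101, 113, 198, 195, 203, 254, 255, 254, 254, 254, 254, 255, 254, 255, 227, 200, 203, 198, 102]
224 [99, 100, 122, 198, 199, 228, 254, 255, 254, 255, 254, 254, 254, 255, 255, 252, 201, 200, 197, 98]
228 [99, 101, 131, 196, 199, 255, 254, 255, 254, 247, 244, 244, 253, 254, 254, 254, 193, 202, 197, 100]
232 [100, 106, 138, 197, 195, 255, 254, 254, 240, 240, 228, 235, 248, 254, 254, 254, 241, 201, 196, 102]
236 [103, 107, 138, 195, 232, 255, 254, 254, 229, 227, 226, 232, 228, 248, 254
[... 2066 characters left out ...]
63, 69, 112]
320 [20, 125, 118, 64, 23, 203, 228, 253, 152, 222, 241, 235, 194, 252, 253, 199, 74, 62, 74, 110]
324 [21, 117, 118, 64, 22, 167, 165, 253, 242, 214, 241, 234, 175, 252, 246, 162, 96, 61, 79, 109]
328 [20, 116, 116, 59, 28, 100, 112, 161, 253, 192, 241, 240, 153, 254, 108, 97, 89, 60, 84, 111]
332 [22, 114, 115, 59, 28, 99, 116, 98, 181, 166, 241, 242, 247, 116, 106, 98, 100, 59, 82, 107]
336 [20, 116, 118, 62, 31, 101, 115, 99, 97, 108, 243, 244, 109, 113, 105, 96, 93, 63, 90, 110]
340 [21, 114, 114, 63, 43, 105, 115, 101, 101, 111, 168, 107, 111, 116, 102, 96, 93, 57, 93, 112]
344 [55, 127, 126, 78, 90, 119, 122, 114, 109, 118, 110, 119, 118, 127, 113, 110, 105, 76, 111, 122]
```

Forces now pull the tool inward by about 7 N, so the balls are springing out behind the sleeve. I push the last bit.

```bash
python3 -m handwheel '[[-1,0.03,0,0.08,0,0,0],[-1,0,0,0,0,0,0],[-1,0,0,0,0,0,0]]'
python3 -m handwheel '[[-1,0,0,0.06,0,0,0],[-1,0,0,0,0,0,0],[-1,0,0,0,0,0,0]]'
python3 d.py 180 -35 -79.8 .5165 .1298 .2715
```

```text
clock: 24.55
tool_pos: [0.5188, 0.1269, 0.2741]
orientation: [-180.0, -35.0, -79.8]
force: [-1.9, -2.0, -3.4]
opening: 0.0362
gripper_force: 30.0
clock: 24.92
tool_pos: [0.5192, 0.1262, 0.2731]
orientation: [-179.9, -35.0, -79.8]
force: [-0.2, 0.9, -1.7]
opening: 0.0357
gripper_force: 30.0
t 24.93 pos [0.5192 0.1262 0.2731] rpy [-179.95  -34.96  -79.81] q [ 42.  18. -39.  35. -58. -58.] F [-0.2  0.9 -1.7] open 0.0357
shift [-0.17  0.08 -0.04] turn [-0.01  0.01 -0.  ] shift after turn [-0.17  0.08 -0.04]
```

```bash
python3 -m handwheel '[[-1,0,0,0.06,0,0,0],[-1,0,0,0,0,0,0],[-1,0,0,0,0,0,0]]'
python3 -m handwheel '[[-1,0,0,0.06,0,0,0],[-1,0,0,0,0,0,0],[-1,0,0,0,0,0,0]]'
```

```text
clock: 25.3
tool_pos: [0.5192, 0.1256, 0.2723]
orientation: [-179.9, -35.0, -79.8]
force: [-4.8, 5.0, 6.1]
opening: 0.036
gripper_force: 30.0
clock: 25.68
tool_pos: [0.5192, 0.1255, 0.2722]
orientation: [-179.8, -35.0, -79.8]
force: [-15.5, 13.8, 18.7]
opening: 0.0358
gripper_force: 30.1
```

The 26 N of axial resistance means the sleeve is firm against the roll. I relax, release and back out.

```bash
python3 -m handwheel '[[-1,0,0,-0.06,0,0,0],[0.4,0,0,0,0,0,0],[0.4,0,0,0,0,0,0],[0.4,0,0,0,0,0,0],[0.4,0,0,0,0,0,0]]'
python3 -m handwheel '[[0.4,0,0,-0.3,0,0,0],[0.4,0,0,-0.6,0,0,0],[0.4,0,0,-1,0,0,0],[0.4,0,0,-1,0,0,0],[0.4,0,0,-1,0,0,0]]'
python3 -m handwheel '[[0.4,0,0,-1,0,0,0],[0.4,0,0,-1,0,0,0],[0.4,0,0,0,0,0,0]]' >/dev/null
python3 - <<'E'
from h import *
O=np.array([.5417,.0012,.085]);a=np.array([-.1016,.5645,.8192]);xs=np.array([.145,-.806,.574]);O=O+.002*xs
s=cam("wrist");i=s["color"][:,:,::-1];cv2.imwrite("pics/w9.png",cv2.resize(i[130:280,200:370],(680,600),interpolation=cv2.INTER_CUBIC))
print(get_obs()["tool_pos"])
for z in(.036,.076,.0815,.104):
  d=(s["R"]@(O+z*a)+s["t"])[2];print(z,proj(s,O+z*a).round(1),"px/mm",s["fx"]/d/1000)
g=cv2.cvtColor(s["color"],cv2.COLOR_RGB2GRAY)
for r in range(150,240,3):print(r,[int(v) for v in g[r,240:328:4]])
E
```

```text
clock: 26.3
tool_pos: [0.5191, 0.1249, 0.2714]
orientation: [180.0, -35.0, -79.8]
force: [1.0, 0.8, -0.3]
opening: 0.0609
gripper_force: 0.0
clock: 26.92
tool_pos: [0.5089, 0.1812, 0.3531]
orientation: [-180.0, -34.9, -79.8]
force: [0.4, 0.6, -0.3]
opening: 0.0612
gripper_force: 0.0
[0.50384087 0.20909621 0.39341797]
0.036 [283.7 196. ] px/mm 1.112882741252357
0.076 [283.8 207.1] px/mm 1.262264556111782
0.0815 [283.8 208.9] px/mm 1.2859997011499864
0.104 [283.8 216.8] px/mm 1.393167594866039
150 [94, 175, 177, 176, 174, 173, 176, 178, 180, 180, 149, 186, 160, 180, 183, 183, 184, 184, 182, 184, 184, 182]
153 [94, 175, 174, 176, 176, 177, 177, 180, 182, 180, 142, 183, 164, 178, 183, 182, 184, 183, 183, 184, 180, 182]
156 [94, 176, 177, 177, 180, 179, 178, 178, 181, 175, 144, 183, 161, 172, 176, 184, 188, 186, 186, 186, 185, 186]
159 [98, 177, 176, 178, 178, 180, 180, 175, 167, 181, 147, 184, 164, 180, 172, 174, 188, 186, 187, 185, 185, 186]
162 [99, 175, 177, 178, 180, 181, 180, 168, 176, 182, 158, 187, 177, 182, 180, 172, 185, 185, 184, 186, 188, 185]
165 [100, 174, 178, 178, 181, 181
[... 2139 characters left out ...]
5, 187, 185]
222 [178, 188, 184, 184, 188, 190, 233, 250, 250, 248, 250, 251, 250, 251, 247, 252, 250, 188, 188, 188, 188, 188]
225 [180, 187, 187, 184, 185, 187, 187, 228, 246, 245, 248, 251, 249, 244, 251, 243, 188, 190, 188, 186, 185, 188]
228 [182, 187, 188, 184, 188, 185, 187, 188, 194, 233, 234, 234, 240, 242, 205, 188, 187, 188, 189, 187, 184, 189]
231 [186, 185, 187, 190, 187, 189, 191, 190, 186, 185, 187, 190, 188, 188, 191, 190, 188, 187, 187, 187, 189, 189]
234 [186, 203, 197, 216, 186, 190, 191, 190, 188, 187, 190, 192, 192, 188, 187, 191, 189, 188, 187, 200, 202, 208]
237 [187, 169, 96, 177, 191, 187, 190, 190, 191, 192, 190, 192, 189, 187, 191, 191, 189, 191, 185, 215, 97, 123]
```

View pics/w9.png

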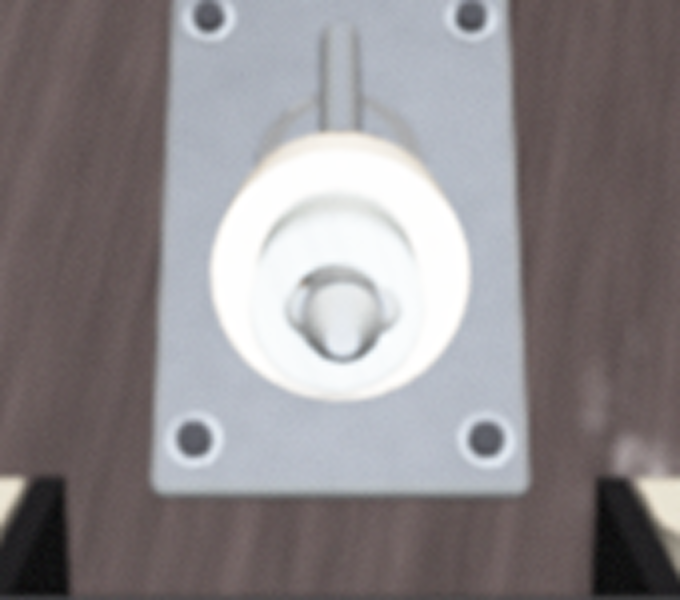

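The last picture shows the sleeve on the roll, with both balls out in front of its face, at crop (300,305) and (385,305). The face scale of about 1.26 px/mm matches 76 mm along the rod, which is flush. The gripper is clear, so I hand in.

```bash
python3 -c "
from plant import *
print(close_job())"
```

```text
the job is handed in; nothing more can be done
None
```

I loaded the paper roll and then the aluminium sleeve onto the spindle and handed the job in at about 27 s; the last wrist image shows both seated flush, both balls out and the gripper clear, but the hand-in returned no verdict.

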